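# Rock the angle gauge on the domed adapter to its mark and hold

### The job

Pick up the pendulum angle gauge by its wooden handle and set it level, with the middle of its base on the sprung domed stud of the adapter; only then rock it on the dome, along the length of its base, until its swinging pointer settles midway between the two prongs of the fork-shaped mark. Finish while still holding it there steady and settled, pressing the stud's spring in a little but not fully down; do not put the gauge down or let go, and leave the other things on the bench undisturbed.

Things in the scene. Friction and masses are not known exactly. Their poses are not given: they have to be found in the camera images.
- gauge: Loose pendulum angle gauge, about 0.4 kg, standing upright on the bench. Aluminium base bar 150 mm long (its y) x 30 mm (its x) x 12 mm high with a flat underside; on it a white upright plate 140 mm wide (y) x 10 mm thick (x), top at height 132 mm; on the plate a wooden handle block 26 mm (y) x 20 mm (x), from height 131 to 185 mm. Origin: centre of the underside; z up; the dial face looks along its +x, which at the start points away from the robot to within about 0.45 rad
- gauge_foot (a point): centre of the gauge's underside (same place as its origin)
- pointer (a joint): reading of the gauge's free swinging pointer, rad: an 85 mm long, 5 mm wide dark steel needle hung from a pivot 118 mm above the underside on the dial face. It always hangs plumb after swinging about 1 s. 0 when the gauge stands level; it grows by the angle by which the gauge is turned about its own +x axis (its +y end raised, -y end lowered), and the needle then points to the -y side of the dial. Range -0.9 to 0.9
- mark (a joint): where the fork-shaped mark stands on the dial, rad, in the same sense and about the same pivot as the pointer: the gauge is on its mark when the pointer's value equals this one. Differs from start to start, 0.17 to 0.36 (needle end towards the -y side, so the +y end of the base must be raised); it does not move in the work
- pointer_tip (a point): lower end of the needle, 85 mm from the pivot
- mark_mid (a point): middle of the gap between the fork's two prongs, 85 mm from the pivot; the gap is 15 mm wide, each prong 6 mm, and the fork opens up towards the pivot. Pointer tip and this point lie 2 mm apart (in depth, along gauge x) when the pointer is dead on the mark
- adapter: Fixed aluminium socket adapter on an oak block 100 x 100 x 30 mm. Its flange and collar reach to 56 mm height; in the middle rises the domed stud. A square lug beside the collar on its -y side reaches 50 mm. Origin: centre of the block's underside, z up
- stud_top (a point): top point of the adapter's domed stud, on the adapter's axis, 88 mm above the bench when not pressed. The dome is a ball of 22 mm radius whose centre lies 22 mm below this point; it goes down with the stud
- stud (a joint): how far the domed stud is pressed down, m: 0 to 0.012 (bottomed), spring 1 N per mm; the gauge's own weight would press it about 4 mm. The stud cannot tilt or move sideways
- oak_stand: Bystander, fixed: slotted oak stand 110 x 220 x 30 mm with three upright aluminium adapters, 98 mm tall in all. Origin: centre of underside
- cap_plate: Bystander, loose: gold knee cap plate 55 x 75 x 8 mm lying flat, with a low boss (14 mm high in all). Origin: centre of underside
- gear: Bystander, loose: matte white nylon gear, 59 mm diameter, 16 mm thick, lying flat. Origin: centre of underside
- acrylic_block: Bystander, loose: clear acrylic gauge block 40 x 70 x 25 mm. Origin: centre of underside
Mind the look-alikes: they are no part of the job. Of the things like the gauge, leave any that is blue; of the rest the smaller one is meant.

How it is judged:
On the way:
1. the gauge is held level (within 0.1 rad) with the middle of its base on the stud, spring pressed at least 1.5 mm (value of joint stud above 0.0015 m and contact force between gauge and adapter above 0.5 N and distance between gauge_foot and stud_top below 0.025 m and contact force between the fingers and gauge above 2 N and angle between gauge's own z axis and vertical below 0.1 rad), for 0.2 s.
At the end, for the whole second after the job is handed in: Gripper holds the gauge (over 2 N); its underside centre is within 25 mm of the stud top; the gauge presses the stud in 1.5 to 10.5 mm; the pointer hangs still (under 0.3 rad/s), needle end within 5 mm sideways of the middle of the fork; gauge at rest, through the last second (value of joint stud between 0.0015 and 0.0105 m and contact force between gauge and adapter above 0.5 N and distance between gauge_foot and stud_top below 0.025 m and contact force between the fingers and gauge above 2 N and distance between pointer_tip and mark_mid below 0.0054 m and velocity of joint pointer between -0.3 and 0.3 rad/s and linear speed of gauge below 0.02 m/s); the arm keeps its last pose, push and grip.
It fails at once if a bystander is moved more than 15 mm (distance of any of cap_plate, gear, acrylic_block from where it was at the start of the episode above 0.015 m).
It fails at once if the oak stand is struck hard (contact force between the arm and oak_stand above 15 N).
It fails at once if the gauge is tipped over (angle between gauge's own z axis and vertical above 0.8 rad).
It also fails if it takes over 48 s, if anything falls off the work surface, if the arm or the gripper's body presses on something with over 40 N, if the wrist force passes 120 N, or if a joint passes its speed limit or range.

### The arm

A 7-joint arm with a two-finger parallel gripper is mounted at the origin on the work surface. World frame = base frame: x ahead of the robot, y to its left, z up, the work surface at z = 0. Lengths are in m, angles in rad, forces in N, time in s.
With the tool pointing down it reaches from about 0.425 to 0.95 m from the base axis. Payload 4.7 kg.
Tool frame: the origin (TCP) lies on the centre line of the jaws, within the pads' length; the fingertips stand robot.nose_length ahead of it and the grasp point (between the pads) lies 8 mm behind it (robot.nose_length is the distance from the TCP to the fingertips, in m); z points along the fingers, y is the line along which they close (so a half turn about z gives the same grasp; the last joint's range is limited). The gripper opens to 85 mm and grips with 20 to 120 N. Pads are 22 mm wide; open, the fingers measure 114 mm over their backs; the gripper's body (76 mm by 85 mm) begins 54 mm behind the grasp point. The pads swing forward as they close: fully open they stand 13 mm farther back than shut.
Start: joints at [-1.168, 0.469, -0.049, 1.532, 0.024, 1.141, -0.082], TCP at [0.282, 0.613, 0.242] pointing down, gripper open.
Joint ranges: [-2.59, 2.59], [-0.33, 1.99], [-1.39, 1.29], [0.1, 2.45], [-1.04, 4.18], [0.21, 1.99], [-2.66, 2.66]. Speed limits (rad/s): [2.57, 2.57, 3.14, 3.14, 3.14, 3.14, 3.14].

### API

Orientations are given as [roll, pitch, yaw] about the fixed x, y, z axes, in that order (R = Rz(yaw) Ry(pitch) Rx(roll)).
In Python, from plant import robot gives the robot as it stands. Calls block until the motion is done:
- robot.goto(position, orientation): joint-space move of the TCP to a pose.
- robot.move_straight(position, vel=0.15, attitude=None, contact_N=None): straight line of the TCP; attitude=None keeps the orientation; vel is the mean speed in m/s. With contact_N (N) it stops when the force on the tool has changed by that much, and returns True; else False.
- robot.move_joints(angles): joint-space move.
- robot.grip(opening, strength=None): opening from 0.0 (shut) to 1.0 (fully open); strength is the grip in N (None keeps the last); returns when the fingers have stopped.
- robot.sleep(seconds).
- robot.inverse_kinematics(position, orientation): joint angles nearest the present ones, or None.
- robot.sense(): the state.
- robot.grab_frame(name): name is "scene" or "top"; returns a dict with "image" (480x640x3 uint8, red, green, blue), "range_z" (480x640 float32, m along the optical axis (not along the pixel's ray), 0 where there is no reading), "fx", "fy", "cx", "cy" (pixels), "R" (3x3) and "t" (3): a world point X has camera coordinates R X + t. Camera axes: x right, y down, z forward; pixel columns grow to the right and rows downward; lengths in m; the calibration is good to about 2 mm. A picture is of the moment at which its call begins.
A pose or a line that the arm cannot do raises robot.IKError and nothing moves.
- robot.close_job(): hands the job in; it is judged then, once.
The state is a dict: "t": time; "joint_pos": joint angles; "joint_velocities": joint speeds; "effort": joint torques, N m; "tcp_pos": TCP position; "tcp_rot": TCP orientation; "wrist_force": force on the tool from outside, world axes, zero at the start; "torque": the same for the moment, N m; "opening": opening from 0.0 (shut) to 1.0 (fully open); "gripper_force": force on a finger pad.
Only numpy, scipy, OpenCV 4.12 (cv2) and the standard library are available. Lean on these libraries where they do the work, as an engineer would, in place of code of your own. Each camera call takes 0.05 s, during which the arm holds its last target. There are 200 camera calls.

## Working session

There is one attempt and no reset: what is moved stays moved. The work goes in short steps, each a Python script; the robot and the scene stay as the last script left them, time stands still between calls to the robot, and variables do not carry over. Pictures are saved under pics/ and viewed, at most 10 in all, crops included, and the job is handed in when it is done.

```bash
ls; mkdir -p pics
python3 - <<'E'
from plant import robot
import cv2,numpy as np
s=robot.sense();print(s,robot.nose_length)
for n in("scene","top"):
    f=robot.grab_frame(n);cv2.imwrite(f"pics/{n}0.png",f["image"][:,:,::-1]);np.savez(f"{n}0.npz",**f)
    print(n,f["fx"],f["cx"],f["cy"],f["R"],f["t"])
E
```

```text
pics
{'t': 0.0, 'joint_pos': array([-1.16791454,  0.46946819, -0.04860088,  1.53371268,  0.02409846,
        1.14100334, -0.0823015 ]), 'joint_velocities': array([-3.95432719e-04,  9.10460072e-04,  2.02456735e-03, -1.27182669e-03,
       -1.34807081e-04,  2.21537982e-05, -5.69357076e-04]), 'effort': array([ 2.65877297e-04, -5.10295415e+01, -4.65311785e-02, -2.37710917e+01,
        1.06565395e-02,  7.38204166e-03, -2.17910161e-05]), 'tcp_pos': array([0.28222682, 0.6125341 , 0.24123545]), 'tcp_rot': array([-3.13958798e+00,  7.05111274e-05,  2.70984613e+00]), 'wrist_force': array([-1.35056789,  0.22059744,  0.15009762]), 'torque': array([ 0.01723265,  0.00147578, -0.00063093]), 'gripper_force': 0.0, 'opening': 0.9996891533556446} 0.011
scene 467.4497701603218 322.3257692410674 241.22149797931826 [[-0.26815612  0.96323841 -0.0162498 ]
 [ 0.52158886  0.13098245 -0.84308283]
 [-0.80996133 -0.23455354 -0.53753817]] [ 0.06154354 -0.22268711  1.47883804]
top 436.2315658134938 325.87451529418064 241.979543331759 [[ 0.0054512  -0.99991916  0.01148738]
 [-0.98895744 -0.00709206 -0.14803004]
 [ 0.14809955 -0.01055359 -0.98891615]] [0.09222891 0.55425388 0.9838623 ]
```

View pics/scene0.png

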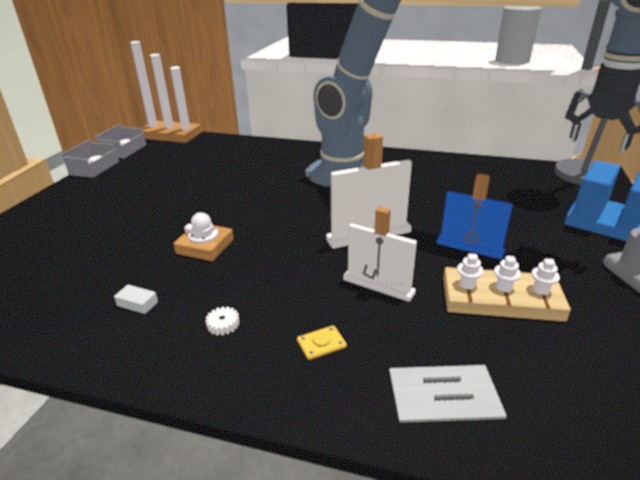

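View pics/top0.png

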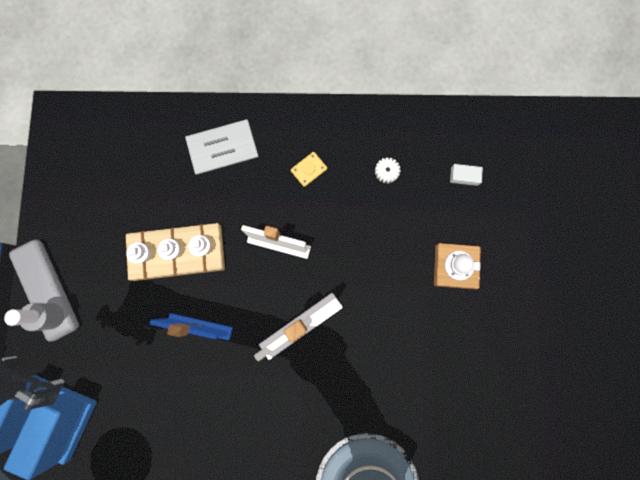

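The scene view shows the robot from the front. The small white gauge has its handle at about (382,220) and its needle at (379,260), with the fork to the left at (370,270). A bigger white gauge stands behind it and a blue one to the right. The adapter is at (203,235). In the top view the gauge handle is at (271,232) and the stud at about (460,265).

```bash
cat > h.py <<'E'
import numpy as np,cv2
def cloud(f):
    z=f["range_z"];v,u=np.mgrid[:480,:640]
    P=np.stack([(u-f["cx"])/f["fx"]*z,(v-f["cy"])/f["fy"]*z,z],-1)
    return (P-f["t"])@f["R"]      # R^T (p-t)
def ray(f,u,v,z):                 # pixel onto plane z
    C=-f["R"].T@f["t"];d=f["R"].T@np.array([(u-f["cx"])/f["fx"],(v-f["cy"])/f["fy"],1]);return C+d*(z-C[2])/d[2]
def proj(f,X):
    p=np.asarray(X)@f["R"].T+f["t"];return np.stack([f["fx"]*p[...,0]/p[...,2]+f["cx"],f["fy"]*p[...,1]/p[...,2]+f["cy"]],-1)
def wood(img):
    h=cv2.cvtColor(img,cv2.COLOR_RGB2HSV);return (h[...,0]>5)&(h[...,0]<22)&(h[...,1]>90)&(h[...,2]>60)
E
python3 - <<'E'
from h import *
T=dict(np.load("top0.npz"));S=dict(np.load("scene0.npz"))
for f in(T,S): print("cam",-f["R"].T@f["t"])
def box(f,u0,u1,v0,v1):
    m=np.zeros((480,640),bool);m[v0:v1,u0:u1]=1;return m&(f["range_z"]>0)
W=cloud(T);WS=cloud(S)
for n,f,w,b in(("top",T,W,(235,318,218,262)),("scene",S,WS,(340,418,205,300))):
    m=box(f,*b);hd=m&wood(f["image"])
    if n=="scene": hd[:205]=0
    p=w[hd];q=p[p[:,2]>.14];print(n,"handle",len(q),q.mean(0),q.min(0),q.max(0))
    a=w[m&~hd];a=a[(a[:,2]>.02)&(a[:,2]<.14)]
    if n=="top":
        a2=a[a[:,2]>.12]; print("plate top",len(a2),a2.mean(0))
    else: a2=a
    r=cv2.minAreaRect(a2[:,:2].astype(np.float32));print(r)
    c=np.linalg.svd(a2[:,:2]-a2[:,:2].mean(0),full_matrices=False)[2][0];print("dir",c,np.arctan2(c[1],c[0]),a2.mean(0))
# adapter
m=box(T,425,495,235,300);p=W[m];q=p[p[:,2]>.075];print("stud",len(q),q.mean(0),p[:,2].max())
g=cv2.cvtColor(T["image"],cv2.COLOR_RGB2GRAY)
wd=(wood(T["image"])&box(T,425,495,235,300)).astype(np.uint8)
c=max(cv2.findContours(wd,0,2)[0],key=cv2.contourArea);r=cv2.minAreaRect(c);print(r,ray(T,*r[0],.03))
m=box(S,180,230,205,255);p=WS[m];q=p[p[:,2]>.08];print("studS",len(q),q.mean(0),p[:,2].max())
im=np.hstack([cv2.resize(T["image"][215:275,225:325],(400,240),interpolation=2),cv2.resize(T["image"][235:300,425:495],(258,240),interpolation=2)])
im2=cv2.resize(S["image"][200:305,335:425],(0,0),fx=3,fy=3,interpolation=2)
im=np.vstack([im,np.zeros((315,658,3),np.uint8)]);im[240:,:270]=im2;im[240:,300:480]=cv2.resize(S["image"][205:265,170:240],(180,315))
cv2.imwrite("pics/crop.png",im[...,::-1])
E
```

```text
cam [0.40192118 0.10653553 1.05394407]
cam [1.33045601 0.31675369 0.60818829]
top handle 165 [0.55180009 0.20860908 0.17742191] [0.54195199 0.19674588 0.14112502] [0.56447597 0.22307928 0.18891312]
plate top 259 [0.55290691 0.20911059 0.1307377 ]
((0.5518791079521179, 0.21175087988376617), (0.1393095701932907, 0.015188166871666908), 75.19218444824219)
dir [0.25592576 0.96669644] 1.3119910889946924 [0.55290691 0.20911059 0.1307377 ]
scene handle 333 [0.56207896 0.21271277 0.16569851] [0.54459464 0.19918329 0.14016972] [0.56814329 0.22487707 0.18619425]
((0.4561261534690857, 0.18160921335220337), (0.27564042806625366, 0.1580965369939804), 9.32856273651123)
dir [0.9381663  0.34618492] 0.3535015116825988 [0.50757635 0.19804374 0.07452323]
stud 228 [ 0.50209518 -0.21485709  0.08242903] 0.09069376320294507
((457.03045654296875, 265.5736083984375), (46.880558013916016, 44.600650787353516), 4.085616588592529) [ 0.50112333 -0.21459163  0.03      ]
studS 76 [ 0.5077272  -0.21316783  0.08356205] 0.08730814414802013
```

View pics/crop.png

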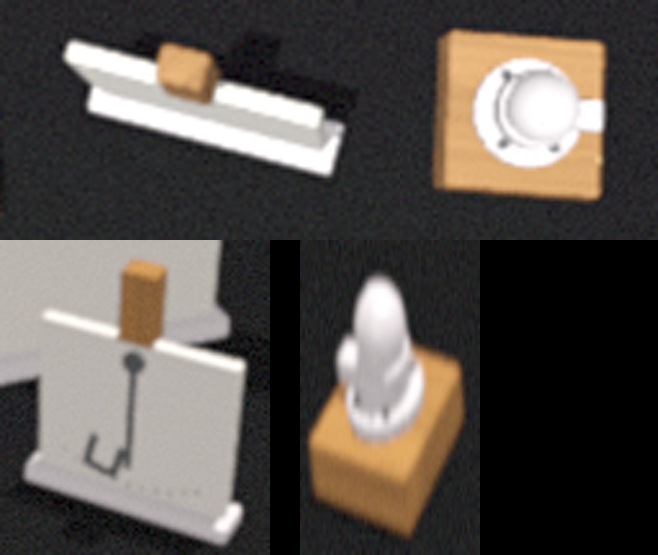

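The crop shows the gauge's handle at its middle and the fork just left of the hanging needle. The stud dome is clear, with the lug on its −y side. Next I cast the dial's dark pixels onto the dial plane to read the mark angle.

```bash
cat >> h.py <<'E'
def dial(f,foot,Rg,xd=.006):
    """dark dial pixels (scene view) as polar coordinates (r, angle to -y positive) about the pivot"""
    n=Rg[:,0];p0=np.asarray(foot)+Rg@[xd,0,.118]
    C=-f["R"].T@f["t"];v,u=np.mgrid[:480,:640]
    d=np.stack([(u-f["cx"])/f["fx"],(v-f["cy"])/f["fy"],np.ones(u.shape)],-1)@f["R"]
    X=C+d*((p0-C)@n/(d@n))[...,None]
    L=(X-p0)@Rg; y,z=L[...,1],L[...,2]
    on=(abs(y)<.064)&(z<.012)&(z>-.100)
    g=cv2.cvtColor(f["image"],cv2.COLOR_RGB2GRAY).astype(float)
    w=np.clip(np.median(g[on])*.85-g,0,None)*on
    return np.hypot(y,z),np.arctan2(-y,-z),w,g,on,y,z
E
python3 - <<'E'
from h import *
from scipy.spatial.transform import Rotation as Ro
S=dict(np.load("scene0.npz"))
foot=[.552,.210,0]
Rg=Ro.from_euler("z",-.259).as_matrix()
r,a,w,g,on,y,z=dial(S,foot,Rg)
print(np.median(g[on]))
m=(w>0)&(r<.012);print("pivot blob",np.average(y[m],weights=w[m]),np.average(z[m],weights=w[m]))
for r0 in np.arange(.02,.1,.006):
    h=np.histogram(a[(abs(r-r0)<.003)],bins=np.arange(-.6,.61,.04),weights=w[abs(r-r0)<.003])[0];print("%.3f"%r0,h.astype(int))
E
```

```text
180.0
pivot blob 0.00033052409864032454 -0.003007222928572299
0.020 [  0   0   0   0   0   0   0   0   0   0  27   8   0 151   0   0  74   0
   0   0   0   0   0   0   0   0   0   0   0   0]
0.026 [  0   0   0   0   0   0   0   0   0   0   0   4   0  84   0 128   0   3
   0   0   0   0   0   0   0   0   0   0   0   0]
0.032 [  0   0   0   0   0   0   0   0   0   0   0   0   0 102   0  90   7   1
   0   0   0   0   0   0   0   0   0   0   0   0]
0.038 [  0   0   0   0   0   0   0   0   0   0   0   0   0  63   0 156  42   0
   0   0   0   0   0   0   0   0   0   0   0   0]
0.044 [  0   0   0   0   0   0   0   0   0   0   0   0   0  64 162   0  48   0
   0   0   0   0   0   0   0   0   0   0   0   0]
0.050 [  0   0   0   0   0   0   0   0   0   0   0   0   0  34 105  84   0   0
   0   0   0   0   0   0   0   0   0   0   0   0]
0.056 [  0   0   0   0   0   0   0   0   0   0   0   0   0  42 106  68   0   0
   0   0   0   0   0   0   0   0   0   0   0   0]
0.062 [  0   0   0   0   0   0   0   0   0   0   0   0   0  14 152 113   0   0
   0   0   0   0   0   0   0   0   0   0   0   0]
0.068 [ 0  0  0  0  0  0  0  0  0  0  0  0  0  3 84 86  5  0  0  0  0  0  0  0
  0  0  0  0  0  0]
0.074 [  0   0   0   0   0   0   0   0   0   0   0   0   0   0  97 207  76   3
   0   0   0   0  16  50  30   0   0   0   0   0]
0.080 [  0   0   0   0   0   0   0   0   0   0   0   0   0   0  57 386 148 162
   0   0   0   0  35 213  32   0   0   0   0   0]
0.086 [  0   0   0   0   0   0   0   0   0   0   0   0   0   0 104  55 236 118
   0   0   0   0  67 213   0   0   0   0   0   0]
0.092 [  0   0   0   0   0   0   0   0   0   0   0   0   0   0   1   0  73 219
  12   0   4   9 133 175   9   0   0   0   0   0]
0.098 [  0   0   0   0   0   0   0   0   0   0   0   0   0   0   0   0   0 194
 227  98 200 175 170  94   0   0   0   0   0   0]
```

```bash
cat >> h.py <<'E'
from scipy.spatial.transform import Rotation as Ro
H=.153; STUD=np.array([.502,-.2155,.088])
def Rgauge(yaw,th): return Ro.from_euler("ZX",[yaw,th])
def pose(foot,yaw,th=0):
    """TCP pose that carries the gauge's foot at foot, turned yaw, rocked th"""
    Rg=Rgauge(yaw,th);R=Rg*Ro.from_euler("ZX",[np.pi,np.pi])
    return np.asarray(foot)+Rg.apply([0,0,H]),R.as_euler("xyz")
E
python3 - <<'E'
from h import *
from plant import robot
ik=lambda *a:(lambda q:None if q is None else q.round(2))(robot.inverse_kinematics(*pose(*a)))
for a in(((.552,.21,.18),-.259),((.552,.21,0),-.259),((*STUD[:2],.15),.1),((*STUD[:2],.084),.1),((*STUD[:2],.084),.1,.2),((*STUD[:2],.084),.1,.36)):print(a,ik(*a))
s=robot.sense();p=s["tcp_pos"].copy();p[2]=.33
robot.move_straight(p,vel=.2)
robot.goto(*pose((.552,.2105,.18),-.259))
robot.move_straight(pose((.552,.2105,.03),-.259)[0],vel=.15)
s=robot.sense();print(s["t"],s["tcp_pos"],s["tcp_rot"],s["wrist_force"])
for n in("scene","top"):
    f=robot.grab_frame(n);np.savez(f"{n}1.npz",**f)
    if n=="top":I=f["image"][170:290,190:350]
    else:J=f["image"][150:310,310:470]
cv2.imwrite("pics/p1.png",np.hstack([cv2.resize(I,(400,300)),cv2.resize(J,(300,300))])[...,::-1])
E
```

```text
((0.552, 0.21, 0.18), -0.259) [-0.51  0.26  0.1   1.62 -0.03  1.25  0.9 ]
((0.552, 0.21, 0), -0.259) [-0.48  0.42  0.06  1.84 -0.03  0.89  0.91]
((np.float64(0.502), np.float64(-0.2155), 0.15), 0.1) [-0.35  0.26  0.84  1.8  -0.21  1.18  2.22]
((np.float64(0.502), np.float64(-0.2155), 0.084), 0.1) [-0.26  0.31  0.74  1.88 -0.24  1.04  2.25]
((np.float64(0.502), np.float64(-0.2155), 0.084), 0.1, 0.2) [ 0.93  0.42 -0.62  1.72  0.06  1.16  1.99]
((np.float64(0.502), np.float64(-0.2155), 0.084), 0.1, 0.36) [ 0.99  0.51 -0.62  1.64 -0.03  1.26  2.09]
3.6083 [0.55264672 0.21082427 0.18395269] [3.14035686e+00 1.47543041e-03 2.88261991e+00] [-0.08920916  0.33795094  0.15467981]
```

View pics/p1.png

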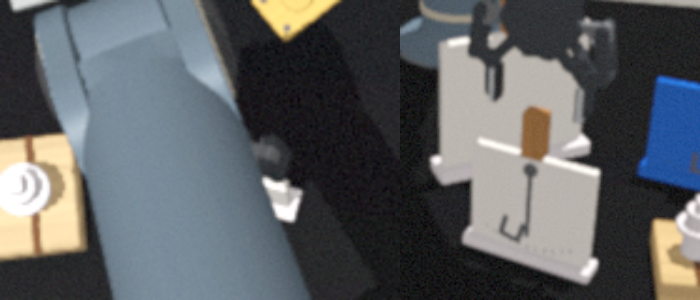

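The fingers straddle the handle centrally, with the handle midway at about (537,130) in the right crop. I'll go down, grip, lift and carry.

Run:
```python
from h import *
from plant import robot
robot.move_straight(pose((.552,.2105,0),-.259)[0],vel=.1)
print(robot.sense()["wrist_force"])
robot.grip(0,60); s=robot.sense();print(s["t"],s["tcp_pos"],s["opening"],s["gripper_force"],s["wrist_force"])
robot.move_straight(pose((.552,.2105,.16),-.259)[0],vel=.15)
s=robot.sense();print(s["tcp_pos"],s["wrist_force"])
robot.goto(*pose((*STUD[:2],.16),.1)); robot.sleep(.8)
s=robot.sense();print(s["t"],s["tcp_pos"],s["tcp_rot"],s["joint_pos"].round(2),s["opening"],s["gripper_force"],s["wrist_force"])
for n in("scene","top"):
    f=robot.grab_frame(n);np.savez(f"{n}2.npz",**f)
    if n=="top":I=f["image"][190:330,380:540]
    else:J=f["image"][100:290,120:310]
cv2.imwrite("pics/p2.png",np.hstack([cv2.resize(I,(400,350)),cv2.resize(J,(350,350))])[...,::-1])
```

```text
[ 0.32054541 -0.79004349 -0.67203534]
4.7333 [0.55232099 0.21096374 0.15339897] 0.2986871337242044 60.06910800933838 [0.40581086 0.92329688 1.54496584]
[0.55130117 0.21017541 0.31160343] [-0.18258475  0.83443623 -4.38160648]
8.3333 [ 0.50198025 -0.2155156   0.31301142] [ 3.14157452e+00  1.07933154e-05 -3.04166276e+00] [ 0.01  0.2   0.38  1.77 -0.08  1.19  2.08] 0.29623392419900163 59.36459720134735 [ 0.0793272  -0.35895666 -3.96927126]
```

View pics/p2.png

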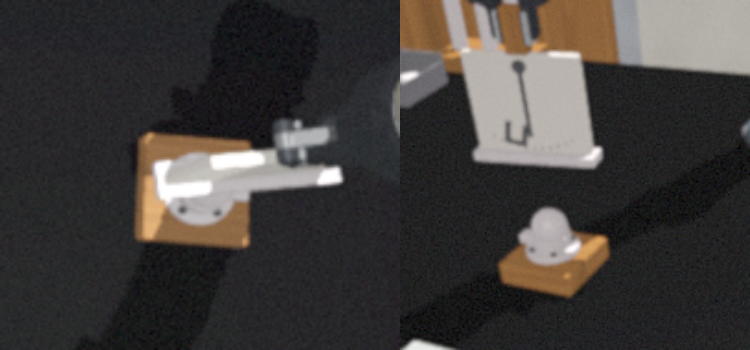

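The gauge hangs upright from the gripper, above the stud and facing the camera (right crop: fork at (515,130), needle tip near (527,130)). I'll check where the gauge sits relative to the stud from the depth cloud.

Run:
```python
from h import *
f=dict(np.load("scene2.npz"));W=cloud(f);T=dict(np.load("top2.npz"));WT=cloud(T)
foot=np.array([*STUD[:2],.160]);Rg=Rgauge(.1,0).as_matrix()
for n,w,ff in(("scene",W,f),("top",WT,T)):
    L=(w-foot)@Rg
    m=(ff["range_z"]>0)&(abs(L[...,0])<.03)&(abs(L[...,1])<.09)&(L[...,2]>-.01)&(L[...,2]<.14)
    p=L[m];print(n,len(p),np.percentile(p,[1,5,50,95,99],axis=0).round(4).tolist())
    q=L[m&(L[...,2]>.03)&(L[...,2]<.11)];A=np.c_[q[:,1:],np.ones(len(q))];print(" face plane x=ay+bz+c",np.linalg.lstsq(A,q[:,0],rcond=None)[0])
    b=L[m&(L[...,2]<.01)&(L[...,0]>.01)];print(" base y range",np.percentile(b[:,1],[1,99]) if len(b) else 0)
r,a,w,g,on,y,z=dial(f,foot,Rg)
m=(w>0)&(r<.012);print("pivot blob",np.average(y[m],weights=w[m]),np.average(z[m],weights=w[m]))
m=(w>0)&(r>.03)&(r<.065);print("needle",np.average(a[m],weights=w[m]))
for r0 in(.08,.085,.09,.1):
    h=np.histogram(a[(abs(r-r0)<.003)],bins=np.arange(-.2,.61,.03),weights=w[abs(r-r0)<.003])[0];print("%.3f"%r0,h.astype(int))
# adapter stud in scene/top again
m=(T["range_z"]>0)&(np.hypot(WT[...,0]-.502,WT[...,1]+.2155)<.03)&(WT[...,2]>.07)&(WT[...,2]<.1);print(m.sum(),WT[m].mean(0) if m.any() else 0)
```

```text
scene 3912 [[-0.001, -0.0674, 0.0007], [0.0032, -0.0611, 0.0065], [0.0067, 0.0053, 0.0676], [0.016, 0.0686, 0.1284], [0.0185, 0.0728, 0.1343]]
 face plane x=ay+bz+c [-0.00498979 -0.00318227  0.0067182 ]
 base y range [-0.07139947  0.07628188]
top 932 [[-0.0133, -0.0702, 0.0042], [-0.0126, -0.0571, 0.0088], [-0.0034, 0.0376, 0.0152], [0.0109, 0.0714, 0.1319], [0.0157, 0.0754, 0.1335]]
 face plane x=ay+bz+c [ 0.04150348 -0.00724822 -0.00292268]
 base y range [0.04232818 0.07517747]
pivot blob -0.0011215814418439058 -0.0025787431197304756
needle 0.027646150758002246
0.080 [  0   0   0   0   0   0  34 120 159 157 144  25   0   0   0   0   0 116
 135  65   0   0   0   0   0   0   0]
0.085 [  0   0   0   0   0   0  59 102 108 127 112  43   0   0   0   0   0 109
 179  51   0   0   0   0   0   0   0]
0.090 [  0   0   0   0   0   0   0   9  23  90 111  59   0   0   0   0   0 172
 176   0   0   0   0   0   0   0   0]
0.100 [  0   0   0   0   0   0   0   0   0  26  52  46 172  60  39  97 119 106
  42   0   0   0   0   0   0   0   0]
69 [ 0.48835031 -0.21574484  0.07873618]
```

Run:
```python
from h import *
from plant import robot
P=lambda z,th=0:pose((*STUD[:2],z),.1,th)
robot.move_straight(P(.098)[0],vel=.1); robot.sleep(.3); f0=robot.sense()["wrist_force"]
robot.move_straight(P(.083)[0],vel=.03); robot.sleep(1)
s=robot.sense();print(s["t"],s["tcp_pos"]-[0,0,H],s["tcp_rot"],s["wrist_force"]-f0,s["torque"],s["gripper_force"])
f=robot.grab_frame("scene");np.savez("scene3.npz",**f)
th=.2
for a in np.linspace(0,th,5)[1:]:
    p,o=P(.083+.022*a*a/2,a);robot.move_straight(p,vel=.02,attitude=o)
robot.sleep(1.5)
s=robot.sense();print(s["t"],s["tcp_pos"]-P(.083+.00044,th)[0],s["tcp_rot"]-P(.083,th)[1],s["wrist_force"]-f0,s["torque"],s["gripper_force"])
g=robot.grab_frame("scene");np.savez("scene4.npz",**g)
cv2.imwrite("pics/p4.png",np.hstack([cv2.resize(x["image"][140:270,140:270],(390,390),interpolation=2) for x in(f,g)])[...,::-1])
```

```text
11.15 [ 0.50213719 -0.21554909  0.08306931] [-3.14137630e+00  3.00005221e-04 -3.04146998e+00] [-0.91735151  0.48444669  4.79667154] [ 0.00029165 -0.16941935 -0.03913469] 59.94514524936676
14.8333 [ 2.46037970e-05 -5.53009588e-05  1.54989896e-05] [ 8.07145922e-05  7.05332991e-05 -7.65740603e-05] [ 0.63283131 -1.3120312   5.76619481] [-0.64181946 -0.29623034 -0.05752498] 60.10052025318146
```

View pics/p4.png

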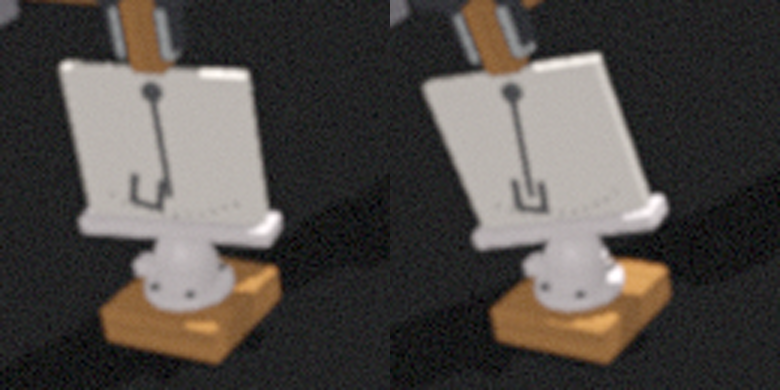

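The left crop shows the gauge level on the dome. In the right crop it is rocked, with the needle end at (530,190) between the prongs at about (516,190) and (545,195). I'll quantify the offset.

Run:
```python
from h import *
f=dict(np.load("scene4.npz"));Rg=Rgauge(.1,.2).as_matrix()
r,a,w,g,on,y,z=dial(f,[*STUD[:2],.0834],Rg)
m=(w>0)&(r<.012);print("pivot",np.average(y[m],weights=w[m]),np.average(z[m],weights=w[m]))
m=(w>0)&(r>.03)&(r<.065);print("needle",np.average(a[m],weights=w[m]))
b=np.arange(-.1,.51,.02);print(b[:-1].round(2))
for r0 in(.075,.08,.085,.09):
    k=abs(r-r0)<.004;print("%.3f"%r0,np.histogram(a[k],bins=b,weights=w[k])[0].astype(int))
k=(abs(r-.083)<.007)
for lo,hi in((.03,.155),(.155,.29),(.29,.45)):
    q=k&(a>lo)&(a<hi)&(w>0);print(lo,np.average(a[q],weights=w[q]))
```

```text
pivot -0.0016744600670919921 -0.00239117465020341
needle 0.23043010196587
[-0.1  -0.08 -0.06 -0.04 -0.02  0.    0.02  0.04  0.06  0.08  0.1   0.12
  0.14  0.16  0.18  0.2   0.22  0.24  0.26  0.28  0.3   0.32  0.34  0.36
  0.38  0.4   0.42  0.44  0.46  0.48]
0.075 [  0   0   0   0   0   0   0  13   6  35   0  23   0   8  17 133  31  60
   0   0   0  12  31  94   0   9   0   0   0   0]
0.080 [  0   0   0   0   0   0   0  13  61  95  53  75   4   3  71  48  85  46
   0   0  11   0 128 148   0  34   0   0   0   0]
0.085 [  0   0   0   0   0   0   0   1  39  93 106  66  22  13  29  42  79   3
   0   0  45   0 169 133   0   6   0   0   0   0]
0.090 [  0   0   0   0   0   0   0   0  19  62 116 113   4   0   0   9   8   0
   0   9  24  84 178  93   0   0   0   0   0   0]
0.03 0.103612807492723
0.155 0.21485542990698192
0.29 0.3567091044510326
```

Run:
```python
from h import *
from plant import robot
th=.218
p,o=pose((*STUD[:2],.083+.022*th*th/2),.1,th);robot.move_straight(p,vel=.01,attitude=o)
robot.sleep(2)
f=robot.grab_frame("scene");Rg=Rgauge(.1,th).as_matrix()
r,a,w,g,on,y,z=dial(f,[*STUD[:2],.0835],Rg)
k=(abs(r-.083)<.007)
for lo,hi in((.03,.165),(.165,.29),(.29,.45)):
    q=k&(a>lo)&(a<hi)&(w>0);print(lo,np.average(a[q],weights=w[q]))
s=robot.sense();print(s["t"],s["wrist_force"],s["gripper_force"],abs(s["joint_velocities"]).max())
cv2.imwrite("pics/p5.png",cv2.resize(f["image"][150:250,140:240],(500,500),interpolation=2)[...,::-1])
```

```text
0.03 0.1035891608808772
0.165 0.23964070287313316
0.29 0.35450179943491367
17.3583 [ 1.04571987 -1.74589718  0.78556843] 60.113123059272766 0.0014157655829503265
```

View pics/p5.png

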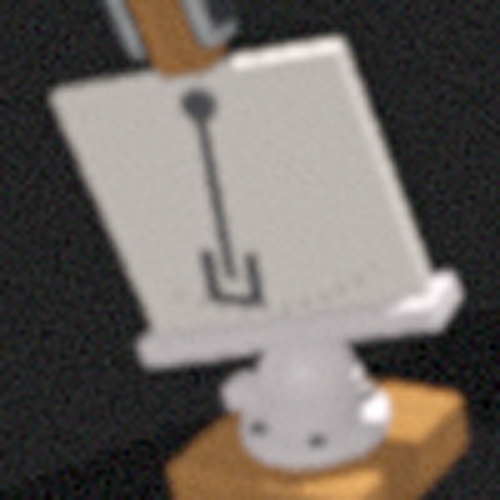

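The needle end at (231,275) hangs midway between the prongs at (208,270) and (256,275). The stud carries about 5 N, which is about 5 mm of travel. Handing in.

```bash
python3 -c "
from plant import robot
print(robot.close_job(),robot.sense()['t'])"
```

```text
the job is handed in; nothing more can be done
the job is handed in; nothing more can be done
```

The job is handed in at about 17 s; the result gave no verdict. The gripper still holds the gauge at 60 N on the stud, pressed in about 5 mm (from about 5 N of force), after a level press and then a rock of 0.218 rad, with the needle within about 1 mm of the middle of the fork in the last picture.

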